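# Sieve the grinding balls and tip out the large ones

## Robot

A 6-joint arm with a two-finger parallel gripper is mounted at the origin on a cart in front of the work surface, level with it; the furniture and walls round the work are solid. World frame = base frame: x ahead of the robot, y to its left, z up, the work surface at z = 0. Lengths are in m, angles in rad, forces in N, time in s.
With the tool pointing down it reaches from about 0.35 to 0.975 m from the base axis. Payload 4.9 kg.
Tool frame: the origin (TCP) lies at the very end of the fingers, on their centre line; the grasp point (between the pads) lies 19 mm behind it (ctrl.grip_point_offset is the distance from the TCP to the grasp point, in m); z points along the fingers, y is the line along which they close (so a half turn about z gives the same grasp; the last joint's range is limited). The gripper opens to 85 mm and grips with 20 to 120 N. Pads are 22 mm wide; open, the fingers measure 114 mm over their backs; the gripper's body (76 mm by 85 mm) begins 54 mm behind the grasp point. The pads swing forward as they close: fully open they stand 13 mm farther back than shut.
Start: joints at [-1.263, 0.053, 1.613, -0, 1.476, -0.119], TCP at [0.259, -0.569, 0.231] pointing down, gripper open.
Joint ranges: [-3.01, 3.01], [-1.01, 2.22], [0.06, 2.58], [-1.02, 4.17], [0.09, 2.62], [-3.14, 3.14]. Speed limits (rad/s): [2.57, 2.57, 3.14, 3.14, 3.14, 3.14].

## Interface

Orientations are given as a rotation vector (axis times angle).
In Python, from station import ctrl gives the robot as it stands.
- The arm moves only by the tool send_rows, never from a script. Its argument "rows" is a list of rows, each a list of 3 entries, a list of its own where there are three numbers: the finger opening in cm, from 0 to 8.54, then the shift along the tool's x, y, z in cm, then the turn about the tool's z in degrees. A call has 1 to 10 rows; each row shifts and turns the commanded pose from where the row before left it, along the tool's axes as they then stand; what a row does not reach is not made up. A row lasts 1/8 s, in which the tool goes at most 62.5 mm and 10.7 degrees, less where a joint would pass 70% of its speed; a pose out of reach is approached as far as the arm can. A call with a gripper value outside its range is refused whole. The fingers move at their own pace and stop on an object; "newtons" is the grip in N (left out, the last holds). Time passes only in rows, so rows that do not move let the fingers close. It gives the time, the measured TCP pose, the force, the opening and the grip force at its end, in the units of the state.
- ctrl.get_obs(): the state, without advancing time (a new reading comes with each control period).
- ctrl.get_image(name): name is "side" or "top" or "wrist"; returns a dict with "frame" (480x640x3 uint8, red, green, blue), "range_z" (480x640 float32, m along the optical axis (not along the pixel's ray), 0 where there is no reading), "fx", "fy", "cx", "cy" (pixels), "cam_to_world" (4x4, takes a point from camera to world coordinates). Camera axes: x right, y down, z forward; pixel columns grow to the right and rows downward; lengths in m; the calibration is good to about 2 mm. The wrist camera is an equidistant fisheye: a pixel r from the principal point sees the ray r / f radians off the axis. A picture is of the moment at which its call begins.
- ctrl.finish_job(): hands the job in; it is judged then, once.
The state is a dict: "t": time; "q": joint angles; "dq": joint speeds; "effort": joint torques, N m; "tool_pos": TCP position; "tool_rot": TCP orientation; "contact_force": force on the tool from outside, world axes, zero at the start; "wrist_torque": the same for the moment, N m; "opening": finger opening in m; "grip_force": force on a finger pad.
Only numpy, scipy, OpenCV 4.12 (cv2) and the standard library are available. Lean on these libraries where they do the work, as an engineer would, in place of code of your own. Each camera call takes 0.05 s, during which the arm holds its last target. There are 200 camera calls.

## Task

Lift the steel sieve basket out of the blue tray by its black handle and rock it from side to side just above that tray until both small steel balls have dropped through its slots into the blue tray. Then carry it to the clear tray and tip the two large white balls over its sloping spout into that tray. Finally set the empty basket down upright, on the bench or back in the blue tray, and let go.

Things in the scene. Friction and masses are not known exactly. Their poses are not given: they have to be found in the camera images.
- basket: loose steel sieve basket, 140 mm long (x), 127 wide (y), 121 tall with handle, 0.25 kg, walls to z = 62 mm. Origin: centre of the underside, between four 20 mm feet; z up, spout at -x. Floor at z = 24 mm: groove at y = 0 holds the small balls; 18 mm slots along x at y = +-18 and +-42 mm. Rocked about x past 20 degrees each way, the small balls roll out and drop through; to 35 degrees the large ones stay
- basket_grip (a point): centre of the basket's black handle bar, 110 mm above its underside, at x = y = 0; the bar lies across the basket, 16 mm thick (basket x), 76 mm long (y), 22 mm high. Take it from above, closing along the basket's x, with a firm grip of about 40 N; same axes as the basket
- basket_lip (a point): middle of the basket's spout lip, at x = -78, z = 35 mm of the basket; the spout is a sheet 118 mm wide that rises 15 degrees outwards from x = -38 mm. Tipped spout down about the basket's y, the large balls begin to roll out past 15 degrees; 35 degrees empties it. Same axes as the basket
- blue_tray: blue open tray that stands fast, 220 mm (x) by 240 mm (y), 40 mm tall, walls and floor 4 mm thick; origin: centre of its underside. The basket stands in it at the start
- clear_tray: clear plastic open tray that stands fast, 163 mm (x) by 248 mm (y), 83 mm tall; origin under its centre, inner floor at z = 3 mm, inside from x = -66 to +72 and y = -114 to +114 mm; no ball in it at the start, only a few flat paper slips on its floor
- small_a_center (a point): centre of a small bright steel ball, 14 mm in diameter, 12 g; at the start it lies in the groove of the basket's middle strip
- small_b_center (a point): centre of a small bright steel ball, 14 mm in diameter, 12 g; at the start it lies in the groove of the basket's middle strip
- large_a_center (a point): centre of a large white ceramic ball, 30 mm in diameter, 45 g; at the start it lies in an outer slot of the basket (it cannot fall through)
- large_b_center (a point): centre of a large white ceramic ball, 30 mm in diameter, 45 g; at the start it lies in an outer slot of the basket (it cannot fall through)
Mind the look-alikes: they are no part of the job. What is shaped like the part that bears large_b_center but green is not meant.

How it is judged:
By the outcome, as a careful person would: the job done as asked, in the order asked, and still so for the second after the job is handed in, with the robot touching nothing.
It also fails if it takes over 64 s, if anything falls off the work surface, if the arm or the gripper's body presses on something with over 40 N, if the wrist force passes 120 N, or if a joint passes its speed limit or range.

## Working session

There is one attempt and no reset: what is moved stays moved. The work goes in short steps, Python scripts to look and compute and a tool call to move; the robot and the scene stay as the last step left them, time stands still between calls to the robot, and variables do not carry over. Pictures are saved under pics/ and viewed, at most 10 in all, crops included, and the job is handed in when it is done.

Besides the shell and the picture viewer there is one more tool, called after "Request:" as name([rows], argument=value, ...), one row to a line, values as JSON. send_rows: Moves the arm, as the interface text tells. Its arguments: {"type":"object","properties":{"rows":{"type":"array","items":{"type":"array"}},"newtons":{"type":"number"}},"required":["rows"]}

```bash
ls; mkdir -p pics; python3 - <<'E'
from station import ctrl
import cv2
print([a for a in dir(ctrl) if a[0]!='_']); print(ctrl.get_obs()); print(ctrl.grip_point_offset)
for n in ("top","side"):
    im=ctrl.get_image(n); cv2.imwrite(f"pics/{n}0.png",im["frame"][:,:,::-1]); print(n,im["fx"],im["cam_to_world"].round(3).tolist())
E
```

```text
pics
['MotionError', 'finish_job', 'get_image', 'get_obs', 'grip_point_offset']
{'t': 0.0, 'q': array([-1.26300222e+00,  5.33438393e-02,  1.61431199e+00, -2.17161852e-05,
        1.47599094e+00, -1.19004912e-01]), 'dq': array([ 0.00112386, -0.00021416, -0.00097487, -0.00159326, -0.00036027,
       -0.00078857]), 'effort': array([-1.90874271e-03, -3.93681514e+01, -3.70182967e+01, -2.56267058e-04,
        6.98191798e-03,  1.62447395e-05]), 'tool_pos': array([ 0.25852459, -0.56833468,  0.23006034]), 'tool_rot': array([-3.06833336e+00, -6.64908063e-01,  3.37705220e-04]), 'contact_force': array([0.08422574, 0.16048867, 0.46661608]), 'wrist_torque': array([-0.02308223, -0.00804227, -0.04939547]), 'grip_force': 0.0, 'opening': 0.08537927199791785}
0.0187
top 451.27867364199915 [[0.004, -0.982, 0.19, 0.326], [-1.0, -0.001, 0.015, -0.038], [-0.015, -0.19, -0.982, 1.081], [0.0, 0.0, 0.0, 1.0]]
side 471.7666012764664 [[-0.756, 0.36, -0.547, 1.001], [0.655, 0.425, -0.625, 0.528], [0.008, -0.831, -0.557, 0.593], [0.0, 0.0, 0.0, 1.0]]
```

View pics/top0.png

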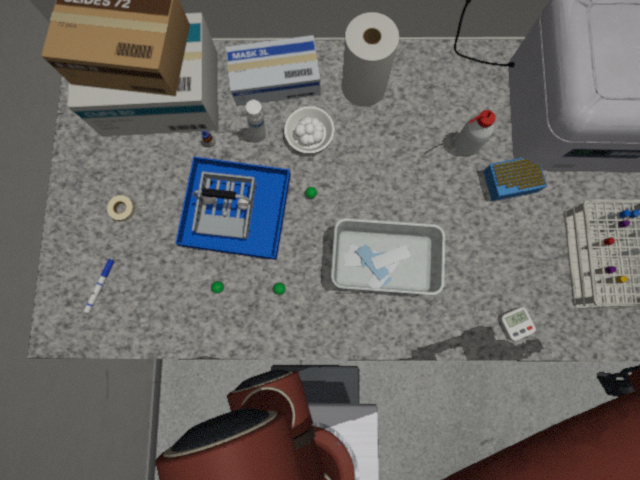

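View pics/side0.png

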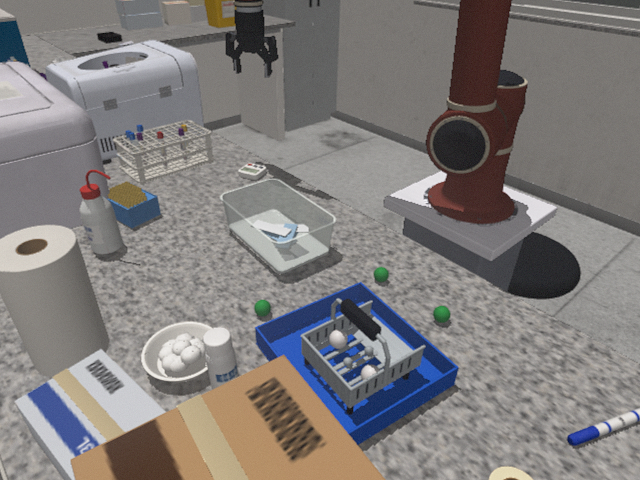

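Request:
send_rows([
  [8.5,[0,0,0],[0,3,0]],
])

```text
$.rows[0][2]: bad value
```

Request:
send_rows([
  [8.5,[0,0,-6],0],
  [8.5,[0,0,-6],0],
  [8.5,[0,0,-6],0],
  [8.5,[0,0,-6],0],
  [8.5,[0,0,-6],0],
  [8.5,[0,0,-6],0],
  [8.5,[0,0,-6],0],
  [8.5,[0,0,-6],0],
  [8.5,[0,0,-6],0],
  [8.5,[0,0,-6],0],
])

```text
t: 1.35
tool_pos: [0.2472, -0.5441, 0.806]
tool_rot: [-3.046, -0.66, -0.001]
contact_force: [-10.5, 53.0, 58.4]
opening: 0.0847
grip_force: 0.0
```

```bash
cat > fk.py <<'E'
from station import ctrl
import numpy as np
from scipy.spatial.transform import Rotation as R
def st():
    o=ctrl.get_obs(); m=R.from_rotvec(o["tool_rot"]).as_matrix()
    print("t %.2f"%o["t"],"q",o["q"].round(3),"p",o["tool_pos"].round(4),"x",m[:,0].round(3),"y",m[:,1].round(3),"z",m[:,2].round(3),"F",o["contact_force"].round(1),"open %.4f g %.1f"%(o["opening"],o["grip_force"]))
    return o,m
if __name__=="__main__": st()
E
python3 fk.py
```

```text
t 1.35 q [-1.27   0.492  0.055  0.005  2.62  -0.122] p [ 0.2472 -0.5441  0.806 ] x [0.91  0.414 0.006] y [ 0.414 -0.91  -0.024] z [-0.005  0.024 -1.   ] F [-10.5  53.   58.4] open 0.0847 g 0.0
```

Request:
send_rows([
  [8.5,[0,0,3],0],
  [8.5,[0,0,5],0],
  [8.5,[0,0,5],0],
  [8.5,[0,0,0],0],
])

```text
t: 1.85
tool_pos: [0.2467, -0.5412, 0.6683]
tool_rot: [-3.031, -0.657, 0.002]
contact_force: [0.0, -1.1, -1.0]
opening: 0.0845
grip_force: 0.0
```

```bash
python3 fk.py
```

```text
t 1.85 q [-1.269  0.128  0.804  0.003  2.249 -0.123] p [ 0.2467 -0.5412  0.6683] x [0.91  0.414 0.007] y [ 0.414 -0.91  -0.039] z [-0.009  0.039 -0.999] F [ 0.  -1.1 -1. ] open 0.0845 g 0.0
```

```bash
cat > see.py <<'E'
from station import ctrl
import numpy as np, cv2
def cloud(im):
    v,u=np.mgrid[0:480,0:640]; z=im["range_z"]
    c=np.dstack([(u-im["cx"])/im["fx"]*z,(v-im["cy"])/im["fy"]*z,z,np.ones_like(z)])
    return (c@im["cam_to_world"].T)[...,:3]
def px2w(im,u,v,zw):
    T=im["cam_to_world"]; d=T[:3,:3]@[(u-im["cx"])/im["fx"],(v-im["cy"])/im["fy"],1]
    return T[:3,3]+d*(zw-T[2,3])/d[2]
E
python3 - <<'E'
from see import *
im=ctrl.get_image("top"); f=im["frame"].astype(int); P=cloud(im)
r,g,b=f[...,0],f[...,1],f[...,2]
roi=np.zeros((480,640),bool); roi[150:265,170:300]=1
bar=roi&(f.sum(2)<110)&(P[...,2]>.095)&(P[...,2]<.15)
q=P[bar]; print("bar n",len(q),q.mean(0),np.median(q[:,2])); print(cv2.minAreaRect((q[:,:2]*1000).astype(np.float32)))
bl=roi&(b>r+50)&(b>g+30)&(P[...,2]>.03)&(P[...,2]<.05); q=P[bl]; print("rim",len(q),cv2.minAreaRect((q[:,:2]*1000).astype(np.float32)))
st=roi&(P[...,2]>.055)&(P[...,2]<.078); q=P[st]; print("basket walls",len(q),cv2.minAreaRect((q[:,:2]*1000).astype(np.float32)))
for u,v in ((334,221),(444,224),(442,293),(334,291)): print("clear",px2w(im,u,v,.083).round(3))
R2=(P[...,2]>.074)&(P[...,2]<.092); R2[:,:325]=0;R2[:,455:]=0;R2[:210]=0;R2[305:]=0
q=P[R2]; print("clear rim",len(q),cv2.minAreaRect((q[:,:2]*1000).astype(np.float32)) if len(q)>3 else "")
c=np.vstack([cv2.resize(im["frame"][155:260,175:315],(700,525),interpolation=cv2.INTER_CUBIC)])
cv2.imwrite("pics/crop1.png",c[:,:,::-1])
E
```

```text
bar n 225 [0.61326079 0.19583696 0.124327  ] 0.1247150095568953
((614.1024169921875, 195.6488037109375), (72.43470001220703, 15.108123779296875), 83.94139099121094)
rim 946 ((608.5667114257812, 179.04000854492188), (240.9541473388672, 221.25502014160156), 81.81651306152344)
basket walls 438 ((607.8832397460938, 195.0919189453125), (130.38099670410156, 143.8002471923828), 83.26766204833984)
clear [ 0.561 -0.061  0.083]
clear [ 0.554 -0.309  0.083]
clear [ 0.399 -0.297  0.083]
clear [ 0.403 -0.061  0.083]
clear rim 1009 ((481.5387878417969, -182.68760681152344), (248.0818328857422, 158.9024200439453), 85.96965789794922)
```

View pics/crop1.png

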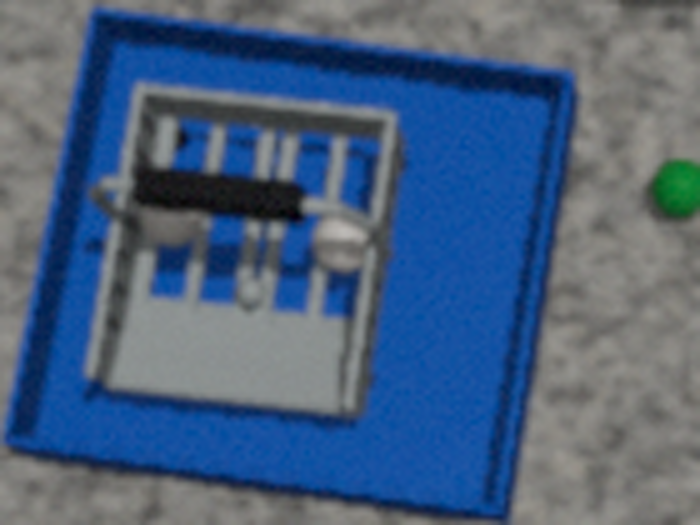

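```bash
python3 - <<'E'
import numpy as np
from scipy.optimize import least_squares
D=[(.05334,1.61431,1.47599,.25852,-.56833,.23006),(.492,.055,2.62,.2472,-.5441,.806),(.128,.804,2.249,.2467,-.5412,.6683)]
def f(p,pr=0):
    h,a,b,c=p;e=[]
    for q2,q3,q5,x,y,z in D:
        r=np.sqrt(x*x+y*y-.0745**2)
        e+=[a*np.sin(q2)+b*np.sin(q2+q3)+c*np.sin(q2+q3+q5)-r,h+a*np.cos(q2)+b*np.cos(q2+q3)+c*np.cos(q2+q3+q5)-z]
    return e
s=least_squares(f,[.3,.5,.5,.2]);print(s.x,s.fun)
h,a,b,c=s.x
for q2,q3,q5 in [(.128,.804,2.249),(-.2,.72,2.62),(-.2,.6,2.62),(-.3,.7,2.62),(-.4,.5,2.62),(-.5,.55,2.62),(-.6,.65,2.62),(-.6,.9,2.62)]:
    t=q2+q3+q5;print(q2,q3,"tilt",np.degrees(t-np.pi).round(1),"r",(a*np.sin(q2)+b*np.sin(q2+q3)+c*np.sin(t)).round(3),"z",(h+a*np.cos(q2)+b*np.cos(q2+q3)+c*np.cos(t)).round(3))
E
```

```text
[-1.11094342  0.50351041  0.61697895 -0.91902506] [ 0.02290917  0.02115072 -0.01085254 -0.02747123  0.00570821  0.0063205 ]
0.128 0.804 tilt 2.3 r 0.596 z 0.675
-0.2 0.72 tilt -0.1 r 0.205 z 0.837
-0.2 0.6 tilt -7.0 r 0.029 z 0.863
-0.3 0.7 tilt -7.0 r -0.02 z 0.851
-0.4 0.5 tilt -24.2 r -0.511 z 0.805
-0.5 0.55 tilt -27.0 r -0.628 z 0.766
-0.6 0.65 tilt -27.0 r -0.671 z 0.74
-0.6 0.9 tilt -12.7 r -0.304 z 0.791
```

Request:
send_rows([
  [8.5,[-5.2,-3.2,0],0],
  [8.5,[-5.2,-3.2,0],0],
  [8.5,[-5.2,-3.2,0],0],
  [8.5,[-5.2,-3.2,0],0],
  [8.5,[0,0,0],0],
])

```text
t: 2.52
tool_pos: [0.0007, -0.5093, 0.6865]
tool_rot: [-3.061, -0.653, 0.005]
contact_force: [0.2, -0.0, 0.0]
opening: 0.0845
grip_force: 0.0
```

```bash
python3 fk.py
```

```text
t 2.52 q [-1.712 -0.073  0.976 -0.009  2.249 -0.567] p [ 0.0007 -0.5093  0.6865] x [ 0.913  0.408 -0.001] y [ 0.408 -0.913 -0.012] z [-0.006  0.011 -1.   ] F [ 0.2 -0.   0. ] open 0.0845 g 0.0
```

Request:
send_rows([
  [8.5,[-1.5,3.5,0],0],
  [8.5,[-1.5,3.5,0],0],
  [8.5,[0,0,2],0],
  [8.5,[0,0,0],0],
])

```text
t: 3.02
tool_pos: [0.0064, -0.5866, 0.66]
tool_rot: [-3.051, -0.663, -0.0]
contact_force: [0.3, -0.5, 0.4]
opening: 0.0851
grip_force: 0.0
```

```bash
python3 fk.py
```

```text
t 3.02 q [-1.684  0.083  0.868 -0.008  2.209 -0.546] p [ 0.0064 -0.5866  0.66  ] x [0.91  0.415 0.004] y [ 0.415 -0.91  -0.019] z [-0.004  0.019 -1.   ] F [ 0.3 -0.5  0.4] open 0.0851 g 0.0
```

```bash
python3 - <<'E'
import numpy as np
from scipy.optimize import least_squares
D=[(-1.263,.05334,1.61431,1.47599,.25852,-.56833,.23006),(-1.27,.492,.055,2.62,.2472,-.5441,.806),(-1.269,.128,.804,2.249,.2467,-.5412,.6683),(-1.712,-.073,.976,2.249,.0007,-.5093,.6865),(-1.684,.083,.868,2.209,.0064,-.5866,.66)]
for q1,q2,q3,q5,x,y,z in D: print("lat",-x*np.sin(q1)+y*np.cos(q1),"rad",x*np.cos(q1)+y*np.sin(q1),z,"sum-pi deg",np.degrees(q2+q3+q5-np.pi))
def m(p,q2,q3,q5):
    r0,h,a,b,be,c=p
    return (r0+a*np.sin(q2)+b*np.sin(q2+q3)+be*np.cos(q2+q3)+c*np.sin(q2+q3+q5), h+a*np.cos(q2)+b*np.cos(q2+q3)-be*np.sin(q2+q3)+c*np.cos(q2+q3+q5))
def f(p):
    e=[]
    for q1,q2,q3,q5,x,y,z in D:
        r=x*np.cos(q1)+y*np.sin(q1); R,Z=m(p,q2,q3,q5); e+=[R-r,Z-z]
    return np.r_[e,1e-3*(np.array(p)-[0,.3,.5,.5,0,.2])]
s=least_squares(f,[0,.3,.5,.5,0,.2]);print(s.x,s.fun[:10].round(4)); np.save("kin.npy",s.x)
E
```

```text
lat 0.0741896271692147 rad 0.6199415121771512 0.23006 sum-pi deg 0.1173043085060882
lat 0.07489450854186999 rad 0.5929110073107698 0.806 sum-pi deg 1.4557337179317322
lat 0.07468614203141688 rad 0.5900680555566984 0.6683 sum-pi deg 2.2578746311148725
lat 0.07236932264637219 rad 0.504132582898294 0.6865 sum-pi deg 0.5962970252354902
lat 0.07262256970711378 rad 0.5821223946638159 0.66 sum-pi deg 1.0546632613401492
[-2.89589808e-04  2.36705207e-01  4.25654414e-01  6.10167497e-01
  9.57510598e-02  2.77448761e-01] [-0.0001 -0.0001 -0.     -0.0002 -0.      0.0003  0.     -0.      0.0001
 -0.    ]
```

Request:
send_rows([
  [8.5,[2.1,-3.6,-5.0],0],
  [8.5,[2.1,-3.6,-5.0],0],
  [8.5,[2.1,-3.6,-5.0],0],
  [8.5,[2.1,-3.6,-5.0],0],
  [8.5,[0,0,0],0],
])

```text
t: 3.65
tool_pos: [0.0241, -0.4224, 0.8634]
tool_rot: [-3.069, -0.667, 0.01]
contact_force: [0.0, 0.5, 0.6]
opening: 0.0851
grip_force: 0.0
```

Request:
send_rows([
  [8.5,[0.7,-1.15,-0.8],0],
  [8.5,[0.7,-1.15,-0.8],0],
  [8.5,[0.7,-1.15,-0.8],0],
  [8.5,[0.7,-1.15,-0.8],0],
  [8.5,[0,0,0],0],
])

```text
t: 4.28
tool_pos: [0.0294, -0.3756, 0.867]
tool_rot: [3.069, 0.665, -0.012]
contact_force: [0.7, 0.6, 0.5]
opening: 0.085
grip_force: 0.0
```

```bash
python3 fk.py
```

```text
t 4.28 q [-1.686 -0.039  0.557 -0.014  2.619 -0.554] p [ 0.0294 -0.3756  0.867 ] x [ 0.91   0.414 -0.008] y [ 0.414 -0.91  -0.   ] z [-0.007 -0.003 -1.   ] F [0.7 0.6 0.5] open 0.0850 g 0.0
```

Request:
send_rows([
  [8.5,[1.0,-1.7,-3],0],
  [8.5,[1.0,-1.7,-3],0],
  [8.5,[1.0,-1.7,-3],0],
  [8.5,[1.0,-1.7,-3],0],
])

```text
t: 4.78
tool_pos: [0.0391, -0.3045, 0.8981]
tool_rot: [2.98, 0.646, -0.063]
contact_force: [-0.0, -0.5, 0.7]
opening: 0.0851
grip_force: 0.0
```

```bash
python3 fk.py
```

```text
t 4.78 q [-1.677 -0.157  0.579 -0.021  2.619 -0.552] p [ 0.0391 -0.3045  0.8981] x [ 0.91   0.411 -0.06 ] y [ 0.415 -0.906  0.081] z [-0.021 -0.098 -0.995] F [-0.  -0.5  0.7] open 0.0851 g 0.0
```

Request:
send_rows([
  [8.5,[0.8,-1.4,-5],0],
  [8.5,[0.8,-1.4,-5],0],
  [8.5,[0.8,-1.4,-5],0],
  [8.5,[0.8,-1.4,-5],0],
  [8.5,[0.8,-1.4,-5],0],
  [8.5,[0.8,-1.4,-5],0],
])

```text
t: 5.52
tool_pos: [0.0655, -0.2005, 0.9665]
tool_rot: [2.771, 0.601, -0.176]
contact_force: [0.2, 0.4, 0.2]
opening: 0.0848
grip_force: 0.0
```

```bash
python3 fk.py
```

```text
t 5.53 q [-1.511 -0.233  0.434 -0.149  2.619 -0.509] p [ 0.0655 -0.2005  0.9665] x [ 0.905  0.385 -0.181] y [ 0.422 -0.868  0.263] z [-0.056 -0.314 -0.948] F [0.2 0.4 0.2] open 0.0848 g 0.0
```

Request:
send_rows([
  [8.5,[-0.9,1.3,-4.7],0],
  [8.5,[-0.9,1.3,-4.7],0],
  [8.5,[-0.9,1.3,-4.7],0],
  [8.5,[-0.9,1.3,-4.7],0],
  [8.5,[-0.9,1.3,-4.7],0],
])

```text
t: 6.15
tool_pos: [0.0737, -0.2076, 1.0235]
tool_rot: [2.616, 0.568, -0.252]
contact_force: [1.2, -0.6, 0.4]
opening: 0.085
grip_force: 0.0
```

```bash
python3 fk.py
```

```text
t 6.15 q [-1.323 -0.042  0.078 -0.394  2.619 -0.571] p [ 0.0737 -0.2076  1.0235] x [ 0.899  0.349 -0.265] y [ 0.431 -0.814  0.388] z [-0.081 -0.464 -0.882] F [ 1.2 -0.6  0.4] open 0.0850 g 0.0
```

```bash
cat > kin.py <<'E'
import numpy as np
from scipy.spatial.transform import Rotation as R
from scipy.optimize import least_squares
r0,h,a,b,be,c=np.load("kin.npy")
lo=np.array([-3.01,-1.01,.06,-1.02,.09,-3.14]);hi=np.array([3.01,2.22,2.58,4.17,2.62,3.14])
OFF=None
def fk(q,mode=0):
    A=R.from_euler("ZY",[q[0],q[1]+q[2]]); S=R.from_euler("ZY",[q[0],q[1]]); B=A*R.from_euler("Z",q[3])
    l=.0743
    fore=A.apply([be,l if mode==0 else 0,0]) if mode<2 else B.apply([be,0,0])+A.apply([0,l,0])
    if mode==1: fore=A.apply([be,0,0])+B.apply([0,l,0])
    if mode==3: fore=B.apply([be,l,0])
    p=np.array([0,0,h])+S.apply([0,0,a])+A.apply([0,0,b])+fore
    T=B*R.from_euler("YZ",[q[4],q[5]])
    return p+T.apply([0,0,c]),T
E
python3 - <<'E'
from kin import *; from fk import st
o,m=st()
for k in range(4):
    p,T=fk(o["q"],k); print(k,p-o["tool_pos"]); 
print((T.as_matrix().T@m).round(3))
E
```

```text
t 6.15 q [-1.323 -0.042  0.078 -0.394  2.619 -0.571] p [ 0.0737 -0.2076  1.0235] x [ 0.899  0.349 -0.265] y [ 0.431 -0.814  0.388] z [-0.081 -0.464 -0.882] F [ 1.2 -0.6  0.4] open 0.0850 g 0.0
0 [2.84658741e-04 8.85942723e-04 3.58638948e-05]
1 [ 0.00174621 -0.02814684 -0.00097796]
2 [-0.03715153 -0.00100776  0.00029665]
3 [-0.03568998 -0.03004054 -0.00071717]
[[ 0. -1. -0.]
 [ 1.  0.  0.]
 [-0. -0.  1.]]
```

```bash
cat > plan.py <<'E'
from kin import *
C=R.from_euler("Z",np.pi/2)
yb=np.radians(-6.5); Rb=R.from_euler("Z",yb)
def ik(p,M,q0=[.3,.6,1.2,0,1.3,0]):
    Rt=R.from_matrix(M)
    def f(q):
        P,T=fk(q); return np.r_[(P-p)*5,((T*C).inv()*Rt).as_rotvec()]
    s=least_squares(f,np.clip(q0,lo+.01,hi-.01),bounds=(lo,hi)); return s.x,np.abs(s.fun).max()
def frame(z,phi=0,bx=None):
    bx=Rb.apply([1,0,0]) if bx is None else bx
    y=bx-z*(bx@z); y/=np.linalg.norm(y); x=np.cross(y,z); M=np.c_[x,y,z]
    return (R.from_rotvec(-z*np.radians(phi))*R.from_matrix(M)).as_matrix()   # phi about up axis a=-z
def basket(z,phi): return R.from_rotvec(-z*np.radians(phi))*Rb
V=np.array([[x,y,zz] for x in(-70,70) for y in(-63.5,63.5) for zz in (0,62)]+[[-78,59,35],[-78,-59,35]])*1e-3-[0,0,.110]
E
python3 - <<'E'
from plan import *; from fk import st
o,m=st(); z=m[:,2]
M=frame(z); d=(R.from_matrix(m).inv()*R.from_matrix(M)).as_rotvec(); print("turn tool z deg",np.degrees(d))
print("y tool",M[:,1].round(3),"x",M[:,0].round(3))
G=np.array([.614,.196,.114])
for n,g in (("pre",G-.15*z),("grasp",G),("up",G+[0,0,.15])):
    q,e=ik(g+.0187*z,M); print(n,(g+.0187*z).round(3),q.round(2),round(e,4))
for phi in (40,60,80,100,120,140,-45,-60,-75,-90):
    B=basket(z,phi); up=B.inv().apply([0,0,1]); W=B.apply(V); lip=B.apply([-.078,0,.035-.11])
    print(phi,"up in basket deg",np.degrees(np.arcsin(up[:2])).round(1),"low",W[:,2].min().round(3),"xy ext",W[:,:2].min(0).round(3),W[:,:2].max(0).round(3),"lip",lip.round(3),"q",[ (ik(g+.0187*z,frame(z,phi))[0][[3,4,5]].round(2).tolist(),round(ik(g+.0187*z,frame(z,phi))[1],3)) for g in ([.6,.18,.25],[.48,-.2,.28])])
E
```

```text
t 6.15 q [-1.323 -0.042  0.078 -0.394  2.619 -0.571] p [ 0.0737 -0.2076  1.0235] x [ 0.899  0.349 -0.265] y [ 0.431 -0.814  0.388] z [-0.081 -0.464 -0.882] F [ 1.2 -0.6  0.4] open 0.0850 g 0.0
turn tool z deg [-1.66177449e-15  1.66177449e-15 -5.86039873e+01]
y tool [ 0.992 -0.126 -0.024] x [ 0.1    0.877 -0.47 ]
pre [0.625 0.257 0.23 ] [ 0.44  0.37  1.31 -0.4   1.75  0.54] 0.0
grasp [0.612 0.187 0.097] [ 0.36  0.38  1.52 -0.42  1.51  0.56] 0.0
up [0.612 0.187 0.247] [ 0.36  0.26  1.42 -0.42  1.72  0.47] 0.0
40 up in basket deg [-17.2   6.6] low -0.132 xy ext [-0.122 -0.094] [0.072 0.087] lip [-0.088 -0.041 -0.048] q [([-0.43, 1.69, -0.23], np.float64(0.0)), ([-0.49, 1.44, -0.83], np.float64(0.0))]
60 up in basket deg [-23.2  13.4] low -0.14 xy ext [-0.132 -0.108] [0.063 0.087] lip [-0.078 -0.065 -0.036] q [([-0.43, 1.69, -0.58], np.float64(0.0)), ([-0.49, 1.44, -1.18], np.float64(0.0))]
80 up in basket deg [-26.3  21.7] low -0.144 xy ext [-0.127 -0.117] [0.046 0.076] lip [-0.06  -0.086 -0.027] q [([-0.43, 1.69, -0.93], np.float64(0.0)), ([-0.49, 1.44, -1.53], np.float64(0.0))]
100 up
[... 641 characters left out ...]
12] [0.123 0.084] lip [-0.026  0.041 -0.097] q [([-0.43, 1.69, 1.25], np.float64(0.0)), ([-0.49, 1.44, 0.65], np.float64(0.0))]
-60 up in basket deg [24.8 10.6] low -0.139 xy ext [-0.064 -0.12 ] [0.122 0.076] lip [-0.005  0.043 -0.099] q [([-0.43, 1.69, 1.51], np.float64(0.0)), ([-0.49, 1.44, 0.91], np.float64(0.0))]
-75 up in basket deg [28.1 16.3] low -0.143 xy ext [-0.05  -0.123] [0.112 0.063] lip [ 0.017  0.039 -0.099] q [([-0.43, 1.69, 1.77], np.float64(0.0)), ([-0.49, 1.44, 1.18], np.float64(0.0))]
-90 up in basket deg [29.6 22.8] low -0.145 xy ext [-0.046 -0.122] [0.108 0.044] lip [ 0.037  0.031 -0.097] q [([-0.43, 1.69, 2.04], np.float64(0.0)), ([-0.49, 1.44, 1.44], np.float64(0.0))]
```

Request:
send_rows([
  [8.5,[0,0,2],-9.8],
  [8.5,[0,0,3],-9.8],
  [8.5,[0,0,3],-9.8],
  [8.5,[0,0,3],-9.8],
  [8.5,[0,0,3],-9.8],
  [8.5,[0,0,3],-9.6],
  [8.5,[0,0,0],0],
])

```text
t: 7.02
tool_pos: [0.06, -0.2875, 0.8708]
tool_rot: [2.09, 1.849, -0.539]
contact_force: [0.2, -0.0, -0.7]
opening: 0.0844
grip_force: 0.0
```

```bash
cat >> fk.py <<'E'
def go(target,n=None):
    o,m=st(); d=m.T@(np.array(target)-o["tool_pos"])*100; print("tool shift cm",d.round(1),"rows@5.5cm",np.linalg.norm(d)/5.5)
E
python3 - <<'E'
from fk import *
go([.625,.257,.23])
E
```

```text
t 7.03 q [-1.518 -0.478  0.945 -0.13   2.198 -1.498] p [ 0.06   -0.2875  0.8708] x [ 0.102  0.88  -0.464] y [ 0.991 -0.128 -0.025] z [-0.081 -0.458 -0.885] F [ 0.2 -0.  -0.7] open 0.0844 g 0.0
tool shift cm [83.4 50.6 27.2] rows@5.5cm 18.41963060462485
```

Request:
send_rows([
  [8.5,[2.4,3.4,2.8],0],
  [8.5,[2.4,3.4,2.8],0],
  [8.5,[2.4,3.4,2.8],0],
  [8.5,[2.4,3.4,2.8],0],
  [8.5,[2.4,3.4,2.8],0],
  [8.5,[2.4,3.4,2.8],0],
  [8.5,[2.4,3.4,2.8],0],
  [8.5,[2.4,3.4,2.8],0],
  [8.5,[2.4,3.4,2.8],0],
  [8.5,[2.4,3.4,2.8],0],
])

```text
t: 8.28
tool_pos: [0.4003, -0.2474, 0.5061]
tool_rot: [2.086, 1.844, -0.54]
contact_force: [0.2, -0.8, 0.4]
opening: 0.0848
grip_force: 0.0
```

```bash
python3 - <<'E'
from fk import *
go([.625,.257,.23])
E
```

```text
t 8.28 q [-0.443 -0.417  1.628 -0.479  1.762 -0.452] p [ 0.4003 -0.2474  0.5061] x [ 0.103  0.877 -0.469] y [ 0.992 -0.128 -0.02 ] z [-0.078 -0.463 -0.883] F [ 0.2 -0.8  0.4] open 0.0848 g 0.0
tool shift cm [59.5 16.4 -0.8] rows@5.5cm 11.224962821571614
```

Request:
send_rows([
  [8.5,[5.4,1.5,0],0],
  [8.5,[5.4,1.5,0],0],
  [8.5,[5.4,1.5,0],0],
  [8.5,[5.4,1.5,0],0],
  [8.5,[5.4,1.5,0],0],
  [8.5,[5.4,1.5,0],0],
  [8.5,[5.4,1.5,0],0],
  [8.5,[5.4,1.5,0],0],
  [8.5,[5.4,1.5,0],0],
  [8.5,[5.4,1.5,0],0],
])

```text
t: 9.52
tool_pos: [0.603, 0.2101, 0.2492]
tool_rot: [2.087, 1.845, -0.538]
contact_force: [0.0, 0.1, -0.1]
opening: 0.0847
grip_force: 0.0
```

Request:
send_rows([
  [8.5,[3.0,0.9,-0.4],0],
  [8.5,[2.5,0.5,-0.4],0],
  [8.5,[0,0,0],0],
])

```text
t: 9.9
tool_pos: [0.6219, 0.2597, 0.2291]
tool_rot: [2.085, 1.849, -0.542]
contact_force: [0.2, -0.6, 0.5]
opening: 0.0852
grip_force: 0.0
```

```bash
python3 - <<'E'
from fk import *
from see import *
o,m=st(); z=m[:,2]
im=ctrl.get_image("side"); cv2.imwrite("pics/side1.png",im["frame"][:,:,::-1])
im=ctrl.get_image("wrist"); f=im["frame"].astype(int); cv2.imwrite("pics/wrist1.png",im["frame"][:,:,::-1])
print("fx",im["fx"],"cam",im["cam_to_world"].round(3).tolist())
go(np.array([.614,.196,.114])+.0187*z)
E
```

```text
t 9.90 q [ 0.444  0.366  1.312 -0.4    1.746  0.55 ] p [0.6219 0.2597 0.2291] x [ 0.1    0.878 -0.468] y [ 0.992 -0.125 -0.024] z [-0.079 -0.462 -0.883] F [ 0.2 -0.6  0.5] open 0.0852 g 0.0
fx 371.64829954431775 cam [[0.992, -0.073, -0.105, 0.64], [-0.125, -0.709, -0.694, 0.387], [-0.024, 0.701, -0.712, 0.321], [0.0, 0.0, 0.0, 1.0]]
t 10.00 q [ 0.442  0.362  1.314 -0.4    1.746  0.549] p [0.6218 0.2579 0.2303] x [ 0.101  0.878 -0.468] y [ 0.992 -0.127 -0.023] z [-0.079 -0.462 -0.883] F [-0.7 -0.5  0.1] open 0.0848 g 0.0
tool shift cm [-0.1  0.3 15.1] rows@5.5cm 2.73884516407653
```

View pics/wrist1.png

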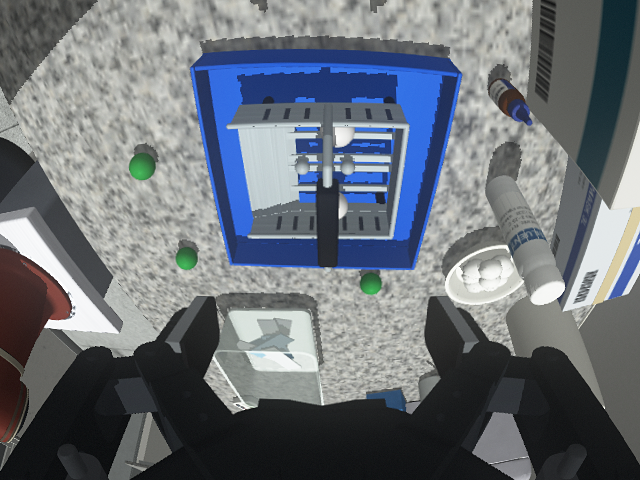

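Request:
send_rows([
  [8.5,[0,0.1,4.5],0],
  [8.5,[-0.1,0.1,4.5],0],
  [8.5,[0,0.1,3.5],0],
  [8.5,[0,0,2.0],0],
  [8.5,[0,0,0.6],0],
  [8.5,[0,0,0],0],
], newtons=45)

```text
t: 10.75
tool_pos: [0.6126, 0.1866, 0.0974]
tool_rot: [2.086, 1.848, -0.54]
contact_force: [0.1, 0.1, 0.9]
opening: 0.0853
grip_force: 0.0
```

```bash
python3 - <<'E'
from fk import *
o,m=st(); z=m[:,2]
go(np.array([.614,.196,.114])+.0187*z)
E
```

```text
t 10.75 q [ 0.357  0.383  1.519 -0.417  1.505  0.562] p [0.6126 0.1866 0.0974] x [ 0.101  0.878 -0.467] y [ 0.992 -0.126 -0.023] z [-0.079 -0.461 -0.884] F [0.1 0.1 0.9] open 0.0853 g 0.0
t 10.75 q [ 0.357  0.383  1.519 -0.417  1.505  0.562] p [0.6126 0.1866 0.0974] x [ 0.101  0.878 -0.467] y [ 0.992 -0.126 -0.023] z [-0.079 -0.461 -0.884] F [0.1 0.1 0.9] open 0.0853 g 0.0
tool shift cm [ 0.1 -0.  -0. ] rows@5.5cm 0.013307075580843179
```

Close.

Request:
send_rows([
  [1.2,[0,0,0],0],
  [1.2,[0,0,0],0],
  [1.2,[0,0,0],0],
  [1.2,[0,0,0],0],
  [1.2,[0,0,0],0],
  [1.2,[0,0,0],0],
  [1.2,[0,0,0],0],
  [1.2,[0,0,0],0],
], newtons=45)

```text
t: 11.75
tool_pos: [0.6122, 0.1866, 0.0966]
tool_rot: [2.086, 1.849, -0.541]
contact_force: [-0.2, 2.0, 2.4]
opening: 0.0157
grip_force: 45.4
```

```bash
python3 fk.py
```

```text
t 11.75 q [ 0.357  0.384  1.52  -0.417  1.505  0.562] p [0.6122 0.1866 0.0966] x [ 0.1    0.878 -0.468] y [ 0.992 -0.126 -0.024] z [-0.08  -0.461 -0.884] F [-0.2  2.   2.4] open 0.0157 g 45.4
```

Request:
send_rows([
  [1.2,[-0.5,0,-0.9],0],
  [1.2,[-1.4,0,-2.7],0],
  [1.2,[-1.4,0,-2.7],0],
  [1.2,[-0.9,-0.2,-1.7],0],
  [1.2,[0.8,1.7,-0.5],0],
  [1.2,[0.8,1.7,-0.4],0],
  [1.2,[0,0,0],0],
  [1.2,[0,0,0],0],
])

```text
t: 12.75
tool_pos: [0.6472, 0.2004, 0.1852]
tool_rot: [2.086, 1.85, -0.546]
contact_force: [0.0, -0.2, -2.9]
opening: 0.0154
grip_force: 44.6
```

```bash
python3 - <<'E'
from fk import *
from see import *
st()
im=ctrl.get_image("side"); cv2.imwrite("pics/side2.png",cv2.resize(im["frame"][250:450,220:500],(700,500))[:,:,::-1])
E
```

```text
t 12.75 q [ 0.357  0.384  1.363 -0.417  1.651  0.498] p [0.6472 0.2004 0.1852] x [ 0.099  0.878 -0.469] y [ 0.992 -0.126 -0.027] z [-0.083 -0.462 -0.883] F [ 0.  -0.2 -2.9] open 0.0154 g 44.6
```

View pics/side2.png

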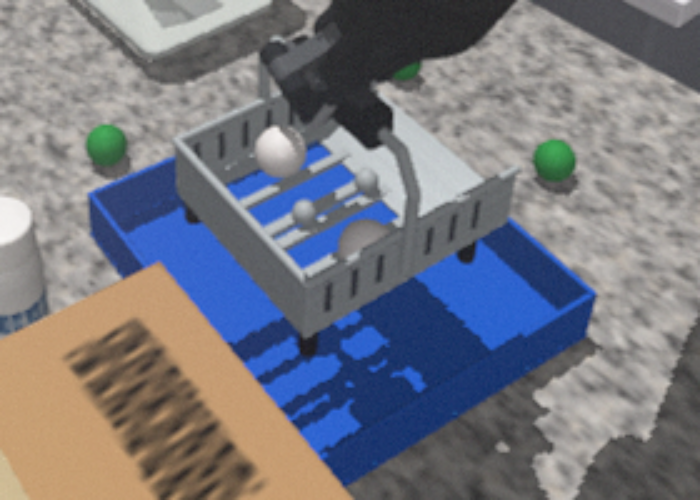

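Request:
send_rows([
  [1.2,[0,0,0],-5],
  [1.2,[0,0,0],-10],
  [1.2,[0,0,0],-10],
  [1.2,[0,0,0],-10],
  [1.2,[0,0,0],-10],
  [1.2,[0,0,0],-10],
  [1.2,[0,0,0],-10],
  [1.2,[0,0,0],-10],
  [1.2,[0,0,0],-10],
  [1.2,[0,0,0],-10],
])

```text
t: 14.05
tool_pos: [0.6475, 0.2005, 0.1862]
tool_rot: [-0.04, -2.976, 0.731]
contact_force: [0.4, -0.6, -3.7]
opening: 0.0157
grip_force: 44.8
```

Request:
send_rows([
  [1.2,[0,0,0],-5],
  [1.2,[0,0,0],0],
  [1.2,[0,0,0],0],
  [1.2,[0,0,0],0],
  [1.2,[0,0,0],0],
])

```text
t: 14.68
tool_pos: [0.6482, 0.2007, 0.1862]
tool_rot: [0.08, -2.958, 0.722]
contact_force: [-0.8, 0.3, -2.6]
opening: 0.0153
grip_force: 44.8
```

```bash
python3 - <<'E'
from fk import *
from see import *
st()
im=ctrl.get_image("side"); a=cv2.resize(im["frame"][250:450,220:500],(560,400))
im=ctrl.get_image("top"); b=cv2.resize(im["frame"][150:265,165:305],(240,200))
a[:200,320:]=b
cv2.imwrite("pics/side3.png",a[:,:,::-1])
E
```

```text
t 14.68 q [ 0.357  0.384  1.362 -0.418  1.651 -1.247] p [0.6482 0.2007 0.1862] x [-0.994 -0.028  0.106] y [-0.074  0.887 -0.457] z [-0.081 -0.462 -0.883] F [-0.8  0.3 -2.6] open 0.0153 g 44.8
```

View pics/side3.png

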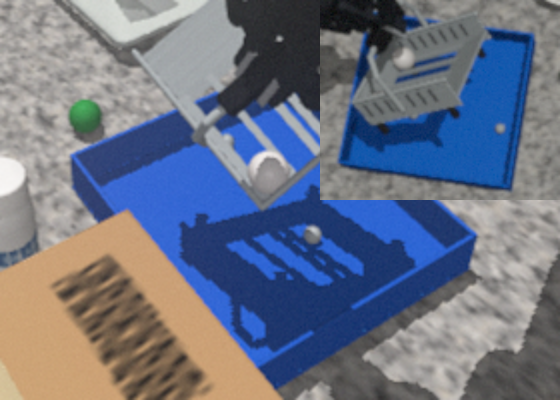

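Request:
send_rows([
  [1.2,[0,0,0],10],
  [1.2,[0,0,0],10],
  [1.2,[0,0,0],10],
  [1.2,[0,0,0],10],
  [1.2,[0,0,0],10],
  [1.2,[0,0,0],10],
  [1.2,[0,0,0],10],
  [1.2,[0,0,0],-10],
  [1.2,[0,0,0],-10],
  [1.2,[0,0,0],-10],
])

```text
t: 16.02
tool_pos: [0.6481, 0.2007, 0.1861]
tool_rot: [0.935, 2.832, -0.735]
contact_force: [0.9, 0.5, -2.8]
opening: 0.0157
grip_force: 44.8
```

Request:
send_rows([
  [1.2,[0,0,0],-10],
  [1.2,[0,0,0],-10],
  [1.2,[0,0,0],-10],
  [1.2,[0,0,0],-10],
  [1.2,[0,0,0],-8],
  [1.2,[0,0,0],10],
  [1.2,[0,0,0],-10],
  [1.2,[0,0,0],0],
  [1.2,[0,0,0],0],
])

```text
t: 17.15
tool_pos: [0.6482, 0.2007, 0.1861]
tool_rot: [0.28, -2.917, 0.703]
contact_force: [1.6, 0.3, -4.1]
opening: 0.0156
grip_force: 44.9
```

```bash
python3 - <<'E'
from fk import *
from see import *
st()
im=ctrl.get_image("side"); a=cv2.resize(im["frame"][260:440,230:470],(800,600),interpolation=cv2.INTER_CUBIC)
im=ctrl.get_image("top"); b=cv2.resize(im["frame"][150:265,165:305],(280,230))
a[:230,520:]=b
cv2.imwrite("pics/side4.png",a[:,:,::-1])
E
```

```text
t 17.15 q [ 0.357  0.384  1.362 -0.418  1.651 -1.385] p [0.6482 0.2007 0.1861] x [-0.975 -0.15   0.167] y [-0.209  0.874 -0.438] z [-0.081 -0.462 -0.883] F [ 1.6  0.3 -4.1] open 0.0156 g 44.9
```

View pics/side4.png

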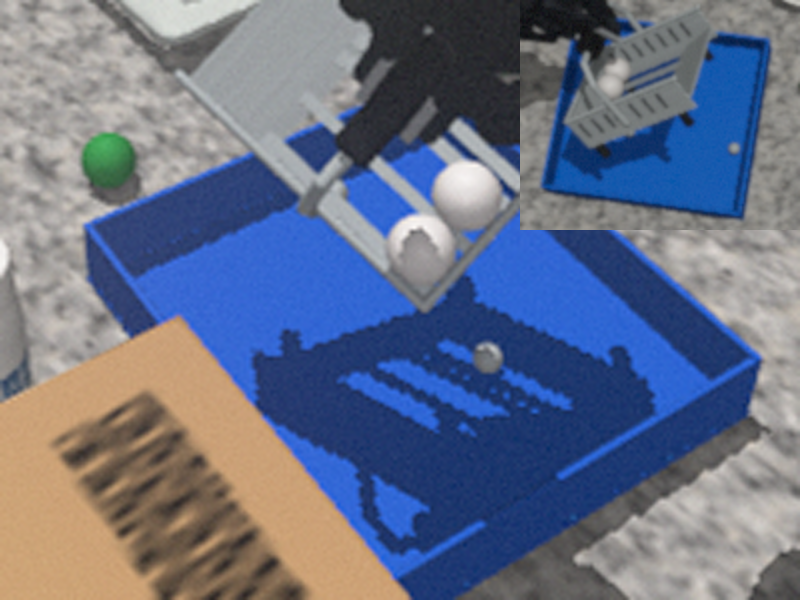

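```bash
python3 - <<'E'
from see import *
s=ctrl.get_image("side"); t=ctrl.get_image("top")
print("side ball",px2w(s,376.4,367,.011).round(3),"top ball",px2w(t,272,224,.011).round(3))
w=px2w(t,272,224,.011); T=np.linalg.inv(s["cam_to_world"])@np.r_[w,1]; print("top ball in side px",s["fx"]*T[0]/T[2]+s["cx"],s["fy"]*T[1]/T[2]+s["cy"])
w=px2w(s,376.4,367,.011); T=np.linalg.inv(t["cam_to_world"])@np.r_[w,1]; print("side ball in top px",t["fx"]*T[0]/T[2]+t["cx"],t["fy"]*T[1]/T[2]+t["cy"])
E
```

```text
side ball [0.591 0.218 0.011] top ball [0.57  0.088 0.011]
top ball in side px 329.84376351054095 317.3310350953018
side ball in top px 219.2079865243159 215.85081726607265
```

Request:
send_rows([
  [1.2,[0,0,-0.6],8],
  [1.2,[0,0,-0.8],10],
  [1.2,[0,0,-0.8],10],
  [1.2,[0,0,-0.8],10],
  [1.2,[0,0,-0.8],10],
  [1.2,[0,0,-0.8],10],
  [1.2,[0,0,-0.8],10],
  [1.2,[0,0,-0.6],10],
  [1.2,[0,0,0],10],
])

```text
t: 18.48
tool_pos: [0.6532, 0.2287, 0.2399]
tool_rot: [1.774, 2.22, -0.619]
contact_force: [-0.3, -0.6, -3.0]
opening: 0.0153
grip_force: 44.9
```

```bash
python3 - <<'E'
from fk import *
z=st()[1][:,2]
go(np.array([.47,-.24,.26])+.0187*z)
E
```

```text
t 18.48 q [ 0.39   0.387  1.267 -0.414  1.747  0.147] p [0.6532 0.2287 0.2399] x [-0.239  0.869 -0.432] y [ 0.968  0.177 -0.18 ] z [-0.08  -0.461 -0.884] F [-0.3 -0.6 -3. ] open 0.0153 g 44.9
t 18.48 q [ 0.39   0.387  1.267 -0.414  1.747  0.147] p [0.6532 0.2287 0.2399] x [-0.239  0.869 -0.432] y [ 0.968  0.177 -0.18 ] z [-0.08  -0.461 -0.884] F [-0.3 -0.6 -3. ] open 0.0153 g 44.9
tool shift cm [-37.2 -26.4  23.2] rows@5.5cm 9.305584890845706
```

Request:
send_rows([
  [1.2,[-1.3,-0.9,0.8],0],
  [1.2,[-2.6,-1.8,1.6],0],
  [1.2,[-2.9,-2.1,1.8],0],
  [1.2,[-2.9,-2.1,1.8],0],
  [1.2,[-2.9,-2.1,1.8],0],
  [1.2,[-2.9,-2.1,1.8],0],
  [1.2,[-2.9,-2.1,1.8],0],
  [1.2,[-2.9,-2.1,1.8],0],
  [1.2,[-2.9,-2.1,1.8],0],
  [1.2,[-2.9,-2.1,1.8],0],
])

```text
t: 19.73
tool_pos: [0.5167, -0.121, 0.2436]
tool_rot: [1.769, 2.226, -0.622]
contact_force: [0.8, 0.0, -2.9]
opening: 0.0155
grip_force: 44.9
```

Request:
send_rows([
  [1.2,[-2.9,-2.1,1.8],0],
  [1.2,[-2.9,-2.1,1.8],0],
  [1.2,[-2.6,-1.8,1.6],0],
  [1.2,[-1.7,-1.2,1.1],0],
  [1.2,[0,0,0],0],
])

```text
t: 20.35
tool_pos: [0.4666, -0.2508, 0.2446]
tool_rot: [1.772, 2.225, -0.623]
contact_force: [-0.1, 0.7, -2.8]
opening: 0.0152
grip_force: 44.9
```

```bash
python3 - <<'E'
from fk import *
from see import *
z=st()[1][:,2]
go(np.array([.47,-.24,.26])+.0187*z)
im=ctrl.get_image("top"); b=cv2.resize(im["frame"][140:320,160:460],(800,480),interpolation=cv2.INTER_CUBIC)
cv2.imwrite("pics/top5.png",b[:,:,::-1])
E
```

```text
t 20.35 q [-0.391 -0.229  1.909 -0.486  1.374 -0.541] p [ 0.4666 -0.2508  0.2446] x [-0.243  0.869 -0.431] y [ 0.967  0.179 -0.184] z [-0.083 -0.461 -0.883] F [-0.1  0.7 -2.8] open 0.0152 g 44.9
t 20.35 q [-0.391 -0.229  1.909 -0.486  1.374 -0.541] p [ 0.4666 -0.2508  0.2446] x [-0.243  0.869 -0.431] y [ 0.967  0.179 -0.184] z [-0.083 -0.461 -0.883] F [-0.1  0.7 -2.8] open 0.0152 g 44.9
tool shift cm [ 0.2  0.2 -0. ] rows@5.5cm 0.05521425426781757
```

View pics/top5.png

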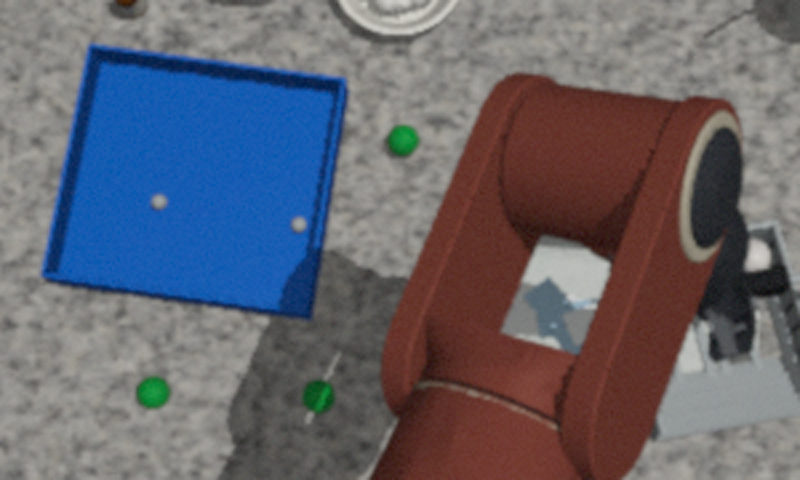

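Request:
send_rows([
  [1.2,[0,1.5,0.5],0],
  [1.2,[-0.2,1.9,0.5],0],
  [1.2,[0,1.3,0.4],5],
  [1.2,[0,0,0],10],
  [1.2,[0,0,0],10],
  [1.2,[0,0,0],10],
  [1.2,[0,0,0],10],
  [1.2,[0,0,0],10],
  [1.2,[0,0,0],10],
  [1.2,[0,0,0],10],
])

```text
t: 21.65
tool_pos: [0.5129, -0.2482, 0.2242]
tool_rot: [2.604, 0.646, -0.27]
contact_force: [-0.1, 0.1, -3.5]
opening: 0.0151
grip_force: 45.0
```

Request:
send_rows([
  [1.2,[0,0,0],5],
  [1.2,[0,0,0],0],
  [1.2,[0,0,0],0],
  [1.2,[0,0,0],0],
  [1.2,[0,0,0],0],
  [1.2,[0,0,0],0],
  [1.2,[0,0,0],0],
  [1.2,[0,0,0],0],
])

```text
t: 22.65
tool_pos: [0.5125, -0.2495, 0.2244]
tool_rot: [2.623, 0.536, -0.244]
contact_force: [0.0, -0.1, -2.8]
opening: 0.0153
grip_force: 45.1
```

```bash
python3 - <<'E'
from fk import *
from see import *
st()
a=ctrl.get_image("side")["frame"][130:300,160:400]
b=ctrl.get_image("top")["frame"][190:320,310:470]
cv2.imwrite("pics/dump.png",np.vstack([cv2.resize(a,(480,340)),cv2.resize(b,(480,260))])[:,:,::-1])
E
```

```text
t 22.65 q [-0.357 -0.103  1.832 -0.492  1.345  0.906] p [ 0.5125 -0.2495  0.2244] x [ 0.909  0.33  -0.256] y [ 0.409 -0.823  0.393] z [-0.081 -0.462 -0.883] F [ 0.  -0.1 -2.8] open 0.0153 g 45.1
```

View pics/dump.png

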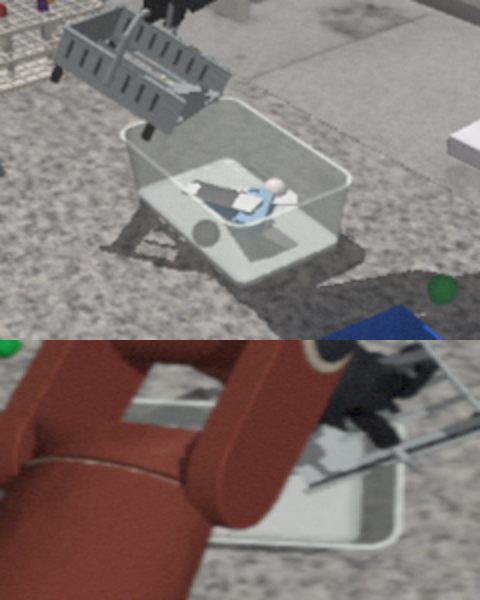

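Request:
send_rows([
  [1.2,[0,0,-0.5],-5],
  [1.2,[0,0,-0.5],-10],
  [1.2,[0,0,-0.5],-10],
  [1.2,[0,0,-0.5],-10],
  [1.2,[0,0,-0.5],-10],
  [1.2,[0,0,0],-10],
  [1.2,[0,0,0],-5],
  [1.2,[0,0,0],0],
])

```text
t: 23.75
tool_pos: [0.5146, -0.238, 0.2465]
tool_rot: [2.086, 1.848, -0.542]
contact_force: [0.8, 0.8, -2.6]
opening: 0.0153
grip_force: 45.1
```

```bash
python3 - <<'E'
from fk import *
from see import *
z=st()[1][:,2]
go(np.array([.69,-.16,.22])+.0187*z)
im=ctrl.get_image("top");P=cloud(im)
k=(P[...,0]>.58)&(P[...,0]<.79)&(P[...,1]>-.25)&(P[...,1]<-.06)&(im["range_z"]>0)
q=P[k];print("bench",len(q),"z 99.5%,max",np.percentile(q[:,2],[50,99.5,100]).round(3)); t=q[q[:,2]>.02]; print(len(t), t.min(0) if len(t) else "", t.max(0) if len(t) else "")
s=ctrl.get_image("side"); Q=cloud(s); f=s["frame"].astype(int)
w=(f.min(2)>170)&(f.max(2)-f.min(2)<30); w[:200]=0; w[270:]=0; w[:,:220]=0; w[:,340:]=0
for i,st_ in enumerate(cv2.connectedComponentsWithStats(w.astype(np.uint8))[2]):
    if 8<st_[4]<2000: print(st_)
cv2.imwrite("pics/clear6.png",np.hstack([cv2.resize(s["frame"][170:290,200:350],(500,400),interpolation=cv2.INTER_CUBIC),cv2.resize(im["frame"][205:305,320:460],(300,400))])[:,:,::-1])
E
```

```text
t 23.75 q [-0.336 -0.12   1.811 -0.49   1.389 -0.139] p [ 0.5146 -0.238   0.2465] x [ 0.101  0.878 -0.468] y [ 0.992 -0.127 -0.024] z [-0.081 -0.462 -0.883] F [ 0.8  0.8 -2.6] open 0.0153 g 45.1
t 23.75 q [-0.336 -0.12   1.811 -0.49   1.389 -0.139] p [ 0.5146 -0.238   0.2465] x [ 0.101  0.878 -0.468] y [ 0.992 -0.127 -0.024] z [-0.081 -0.462 -0.883] F [ 0.8  0.8 -2.6] open 0.0153 g 45.1
tool shift cm [ 9.9 16.5 -0.8] rows@5.5cm 3.493235262775053
bench 565 z 99.5%,max [0.    0.497 0.498]
31 [ 0.58031837 -0.08356803  0.48008978] [ 0.588196   -0.06032834  0.49760676]
[308 200  29  23  82]
[294 219   8   7  39]
```

View pics/clear6.png

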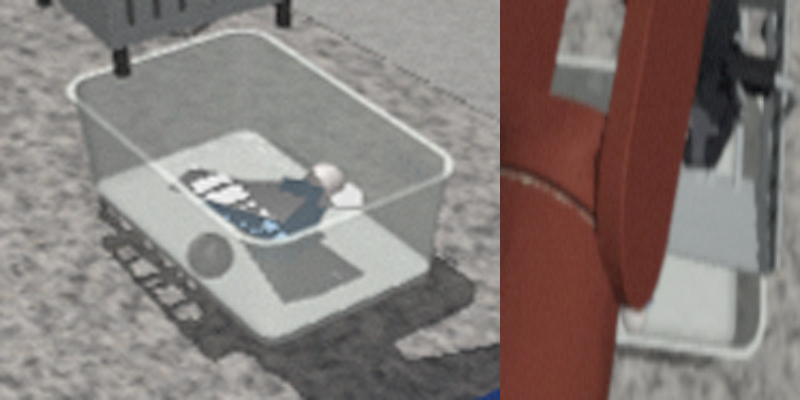

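Request:
send_rows([
  [1.2,[1.0,1.7,-0.3],0],
  [1.2,[2.0,3.3,-0.3],0],
  [1.2,[2.4,4.0,-0.2],0],
  [1.2,[2.4,4.0,0],0],
  [1.2,[2.1,3.5,0],0],
  [1.2,[0,0,0],0],
])

```text
t: 24.6
tool_pos: [0.6898, -0.1669, 0.2002]
tool_rot: [2.085, 1.852, -0.545]
contact_force: [-0.6, 0.1, -2.8]
opening: 0.0158
grip_force: 45.1
```

```bash
python3 - <<'E'
from fk import *
from see import *
o,m=st()
go([o["tool_pos"][0],o["tool_pos"][1],.0945])
s=ctrl.get_image("top"); P=cloud(s); b=np.array([.69,-.16]); 
k=(np.abs(P[...,0]-.69)<.11)&(np.abs(P[...,1]+.16)<.1)&(P[...,2]>.125)&(P[...,2]<.26)
q=P[k]; print("steel pts",len(q),"floor/wall z pct",np.percentile(q[:,2],[5,25,50,75,95]).round(3))
# wall-top plane fit
w=q[(q[:,2]>.165)&(q[:,2]<.185)]; print(len(w), np.linalg.lstsq(np.c_[w[:,:2],np.ones(len(w))],w[:,2],rcond=None)[0].round(3) if len(w)>20 else "")
E
```

```text
t 24.60 q [-0.157  0.299  1.444 -0.493  1.429  0.039] p [ 0.6898 -0.1669  0.2002] x [ 0.098  0.879 -0.468] y [ 0.992 -0.125 -0.028] z [-0.083 -0.461 -0.884] F [-0.6  0.1 -2.8] open 0.0158 g 45.1
t 24.60 q [-0.157  0.299  1.444 -0.493  1.429  0.039] p [ 0.6898 -0.1669  0.2002] x [ 0.098  0.879 -0.468] y [ 0.992 -0.125 -0.028] z [-0.083 -0.461 -0.884] F [-0.6  0.1 -2.8] open 0.0158 g 45.1
tool shift cm [4.9 0.3 9.3] rows@5.5cm 1.9226837834283048
steel pts 2495 floor/wall z pct [0.13  0.134 0.141 0.17  0.247]
266 [-0.021 -0.004  0.184]
```

Request:
send_rows([
  [1.2,[1.2,0.1,2.3],0],
  [1.2,[1.4,0.1,2.7],0],
  [1.2,[1.2,0.1,2.2],0],
  [1.2,[0.6,0,1.2],0],
  [1.2,[0.4,0,0.7],0],
  [1.2,[0,0,0],0],
])

```text
t: 25.4
tool_pos: [0.6891, -0.1684, 0.1002]
tool_rot: [2.086, 1.849, -0.543]
contact_force: [-0.7, 0.0, -2.6]
opening: 0.0153
grip_force: 45.1
```

Request:
send_rows([
  [1.2,[0.09,0,0.18],0],
  [1.2,[0,0,0],0],
])

```text
t: 25.65
tool_pos: [0.6896, -0.1684, 0.0991]
tool_rot: [2.085, 1.848, -0.541]
contact_force: [0.1, -0.8, -1.7]
opening: 0.0153
grip_force: 45.1
```

Request:
send_rows([
  [1.2,[0.14,0,0.27],0],
  [1.2,[0,0,0],0],
])

```text
t: 25.9
tool_pos: [0.6888, -0.1684, 0.0949]
tool_rot: [2.086, 1.849, -0.543]
contact_force: [0.1, 0.1, -3.5]
opening: 0.0153
grip_force: 45.1
```

Request:
send_rows([
  [1.2,[0.09,0,0.18],0],
  [1.2,[0,0,0],0],
])

```text
t: 26.15
tool_pos: [0.6891, -0.1685, 0.0935]
tool_rot: [2.085, 1.849, -0.542]
contact_force: [0.1, 0.2, -1.9]
opening: 0.0158
grip_force: 45.3
```

Request:
send_rows([
  [1.2,[0.06,0,0.11],0],
  [1.2,[0,0,0],0],
])

```text
t: 26.4
tool_pos: [0.6892, -0.1687, 0.0933]
tool_rot: [2.085, 1.848, -0.543]
contact_force: [-2.6, 0.7, 4.9]
opening: 0.0152
grip_force: 46.0
```

Request:
send_rows([
  [2.5,[0,0,0],0],
  [4,[0,0,0],0],
  [6,[0,0,0],0],
  [8.5,[0,0,0],0],
  [8.5,[0,0,0],0],
  [8.5,[0,0,0],0],
  [8.5,[0,0,0],0],
  [8.5,[0,0,0],0],
])

```text
t: 27.4
tool_pos: [0.6889, -0.1684, 0.0919]
tool_rot: [2.086, 1.849, -0.543]
contact_force: [-0.4, 0.1, -0.3]
opening: 0.0852
grip_force: 0.0
```

Request:
send_rows([
  [8.5,[0,0,-1],0],
  [8.5,[0,0,-2.5],0],
  [8.5,[0,0,-4],0],
  [8.5,[0,0,-5],0],
  [8.5,[0,0,-5],0],
  [8.5,[0,0,-5],0],
  [8.5,[0,-5,0],0],
  [8.5,[0,-5,0],0],
  [8.5,[0,-5,0],0],
  [8.5,[0,0,0],0],
])

```text
t: 28.65
tool_pos: [0.5558, -0.0448, 0.2946]
tool_rot: [2.085, 1.85, -0.542]
contact_force: [0.3, -0.3, -0.1]
opening: 0.0851
grip_force: 0.0
```

```bash
python3 - <<'E'
from fk import *
from see import *
st()
im=ctrl.get_image("top");P=cloud(im); f=im["frame"].astype(int)
k=(np.abs(P[...,0]-.69)<.1)&(np.abs(P[...,1]+.16)<.09)
for lo,hi,n in ((.1,.14,"bar"),(.05,.075,"walls")):
    q=P[k&(P[...,2]>lo)&(P[...,2]<hi)]; 
    if len(q)>20: print(n,len(q),q.mean(0).round(3),np.ptp(q,axis=0).round(3),np.linalg.lstsq(np.c_[q[:,:2],np.ones(len(q))],q[:,2],rcond=None)[0].round(3))
w=(f.min(2)>150)&(P[...,2]<.05); w[:210]=0; w[305:]=0; w[:,:325]=0; w[:,455:]=0
b=(f[...,2]>f[...,0]+40); r=np.zeros_like(b); r[165:255,185:285]=1
print("non-blue in tray", [ (s[:5].tolist()) for s in cv2.connectedComponentsWithStats((r&(f[...,0]>110)).astype(np.uint8))[2][1:] if s[4]>3])
z=(P[...,2]>.012)&(P[...,2]<.045)&(P[...,0]>.42)&(P[...,0]<.55)&(P[...,1]>-.285)&(P[...,1]<-.08)
for s in cv2.connectedComponentsWithStats(z.astype(np.uint8))[2][1:]:
    if s[4]>15: print("in clear",s.tolist(),P[s[1]:s[1]+s[3],s[0]:s[0]+s[2]][...,2].max())
E
```

```text
t 28.65 q [ 0.017 -0.06   1.674 -0.479  1.621  0.135] p [ 0.5558 -0.0448  0.2946] x [ 0.099  0.878 -0.468] y [ 0.992 -0.125 -0.025] z [-0.08  -0.462 -0.883] F [ 0.3 -0.3 -0.1] open 0.0851 g 0.0
bar 370 [ 0.686 -0.158  0.116] [0.024 0.12  0.026] [ 0.483 -0.074 -0.227]
walls 390 [ 0.705 -0.162  0.061] [0.157 0.142 0.024] [-0.019  0.003  0.075]
non-blue in tray [[242, 165, 6, 54, 100], [202, 194, 32, 25, 488], [278, 217, 7, 38, 138], [194, 221, 55, 34, 1279], [244, 250, 4, 5, 9]]
in clear [368, 230, 62, 14, 321] 1.0809182832338518
in clear [344, 244, 67, 42, 1315] 1.0809182832338518
```

```bash
python3 -c "
from station import ctrl
print(ctrl.finish_job())"
```

```text
the job is handed in; nothing more can be done
None
```

The job is handed in at about 29 s: both small steel balls were seen in the blue tray, both large white balls were seen in the clear tray, and the basket stands upright on the bench, released. The rocking tipped it past 20° to one side only (about 30°), not both, because the moves can't tilt the tool. I held the handle with the tool leaning 28° and turned it about its own axis instead. At about 1.35 s, getting that lean pushed one joint to 0.055 rad against its 0.06 limit, which the judging may count as out of range.

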